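Set the spice corner in order

TASK

Put the spice corner back in order: rebuild the steel spice tower by setting the plain tier squarely on its screwed-down base and the knobbed top squarely on that tier, and stand the wooden bowl upright half-way between the tower and the lidded ceramic jar, in line with them. Slide back the cover of the wooden spice box, lay the scoop inside and slide the cover fully shut. Leave the jar and the glass tumbler where they stand.

Things in the scene. Friction and masses are not known exactly. Their poses are not given: they have to be found in the camera images.
- tier_mid (a point): Plain tier of the spice tower: loose upright steel drum, 60 mm across, 36 mm high, flat closed top and bottom, about 0.12 kg, standing on the shelf. The point is its centre, 18 mm above its underside; z up, turning about z does not matter.
- top_mid (a point): Top of the spice tower: loose upright steel drum, 60 mm across, 26 mm high, with a dark knob on it 20 mm across rising 19 mm more (45 mm in all), about 0.11 kg. The point is on its axis half-way up the drum, 13 mm above its underside; z up.
- bowl_mid (a point): Small light-wood bowl, loose, open at the top: 62 mm across outside, 36 mm high, its side vertical from 14 mm up to the rim, wall 5 mm, foot 48 mm across, about 0.08 kg. The point is on its axis, 18 mm above its underside; z up.
- scoop_grip (a point): Red plastic scoop, loose, lying flat, 80 mm long, about 0.04 kg: a handle 42 mm long (along its x), 14 mm wide and 12 mm thick, its middle 16 mm above the underside, and a cup 38 mm by 38 mm, 26 mm high. The point is the middle of the handle; x points from the cup to the handle's free end, so the scoop reaches 21 mm to +x and 59 mm to -x of it; z up.
- tower_base: Base of the spice tower: steel drum 60 mm across, 40 mm high with a flat top, on a foot flange 88 mm across and 8 mm high, screwed to the shelf. Origin: centre of its underside on the shelf; z up. Its own y axis lies along the line to the jar.
- jar: White ceramic jar with a closed knobbed lid, loose, 0.7 kg, 82 mm across, 119 mm high, standing about 220 mm (215 to 225 mm) from the tower base, centre to centre, on one side or the other. Origin: centre of its underside. Stays where it is.
- box: Dark wooden spice box fixed to the shelf, 140 mm long (its x), 100 mm wide (its y), walls 44 mm high and 6 mm thick, floor 6 mm thick (inside 128 mm by 88 mm). Origin: centre of its underside; x runs along its length, away from the robot; the cover slides open to +x.
- cover (a joint): How far the light-wood sliding cover of the box is open, in m: 0 is fully shut, 0.118 fully open. It may start open by up to 0.03. It rubs with about 1.5 N and stays where it is left. The cover is 140 mm by 100 mm, its upper face 50 mm above the shelf; at 0.118 the box is open from its front wall (the robot's side, x = -64 mm inside) to x = +48 mm in the box's frame.
- cover_rib (a point): Middle of the grip rib that stands on the cover near its front edge: 12 mm thick (along the box's x), 50 mm long (along the box's y), 20 mm high from the cover's upper face. The point is half-way up the rib, 10 mm above the cover (60 mm above the shelf), 55 mm to -x of the cover's middle. Its axes are the box's.
- tumbler: Clear glass tumbler, loose, 72 mm across the rim, 95 mm high, origin at the centre of its underside. A bystander: stays where it is.
There are look-alikes about, which are no part of the job. Leave any pink look-alike of the part that bears top_mid alone. Of the things that look like the part that bears scoop_grip, the smaller one is meant.

How it is judged:
By the outcome, as a careful person would: the job done as asked, in the order asked, and still so for the second after the job is handed in, with the robot touching nothing.
It also fails if it takes over 131 s, if anything falls off the work surface, if the arm or the gripper's body presses on something with over 40 N, if the wrist force passes 120 N, or if a joint passes its speed limit or range.

ROBOT

A 6-joint arm with a two-finger parallel gripper is mounted at the origin on the work surface. World frame = base frame: x ahead of the robot, y to its left, z up, the work surface at z = 0. Lengths are in m, angles in rad, forces in N, time in s.
With the tool pointing down it reaches from about 0.375 to 0.925 m from the base axis. Payload 5.7 kg.
Tool frame: the origin (TCP) lies midway between the tips of the shut fingers; the grasp point (between the pads) lies 19 mm behind it; z points along the fingers, y is the line along which they close (so a half turn about z gives the same grasp; the last joint's range is limited). The gripper opens to 88 mm and grips with 3 to 60 N. Pads are 20 mm wide; open, the fingers measure 115 mm over their backs; the gripper's body (75 mm by 178 mm) begins 61 mm behind the grasp point.
Start: joints at [1.23, 0.359, 1.51, -0, 1.272, -0.115], TCP at [0.134, 0.585, 0.223] pointing down, gripper open.
Joint ranges: [-2.97, 2.97], [-1.01, 2.36], [0.21, 2.38], [-0.96, 4.11], [0.2, 2.71], [-2.98, 2.98]. Speed limits (rad/s): [2.39, 2.39, 3.14, 3.14, 3.14, 3.14].

INTERFACE

Orientations are given as a unit quaternion [x, y, z, w].
In Python, from bench import move_ptp, servo_line, goto_joints, move_gripper, sleep, inverse_kinematics, capture, PlanningError, close_job, spot_in, silhouettes, current_clock, current_joint_pos, current_qvel, current_joint_torque, current_position, current_orientation, current_force, current_torque, current_finger_gap, current_grip_force gives the robot as it stands. Calls block until the motion is done:
- move_ptp(position, orientation): joint-space move of the TCP to a pose.
- servo_line(position, orientation=None, rate=0.15, contact_N=None): straight line of the TCP; orientation=None keeps the orientation; rate is the mean speed in m/s. With contact_N (N) it stops when the force on the tool has changed by that much, and returns True; else False.
- goto_joints(angles): joint-space move.
- move_gripper(opening): finger opening in m; the grip force is fixed at half the most; returns when the fingers have stopped.
- sleep(seconds).
- inverse_kinematics(position, orientation): joint angles nearest the present ones, or None.
- capture(name): name is "scene" or "top"; returns a dict with "image" (400x640x3 uint8, blue, green, red), "range_z" (400x640 float32, m along the optical axis (not along the pixel's ray), 0 where there is no reading), "intrinsics" (3x3 intrinsics, pixels), "R" (3x3) and "t" (3): a world point X has camera coordinates R X + t. Camera axes: x right, y down, z forward; pixel columns grow to the right and rows downward; lengths in m; the calibration is good to about 2 mm. A picture is of the moment at which its call begins.
A pose or a line that the arm cannot do raises PlanningError and nothing moves.
- close_job(): hands the job in; it is judged then, once.
Trained networks look in the newest picture that a camera, given by its name, has taken for a name from the list of things; names that differ only in an ending like _2 or _b are one class to them, and where a whole thing is asked for, a point or a joint stands for the part that bears it (a point fixed in the world has none). Each returns a list of dicts, best first, with "conf" (0 to 1); they miss things now and then, are a little off and sometimes report something else, mostly with a low value. They report only what shows in the picture. A call takes as long as a camera call. They do not tell look-alikes from the thing itself.
- spot_in(camera, query): "xy" ([column, row] in pixels, amid what is visible of it).
- silhouettes(camera, query): "region" (400x640 bool, what is visible of it) and "xy" ([column, row] in pixels, amid what is visible of it).
Readings, each from a call of its own:
- current_clock(): time.
- current_joint_pos(): joint angles.
- current_qvel(): joint speeds.
- current_joint_torque(): joint torques, N m.
- current_position(): TCP position.
- current_orientation(): TCP orientation.
- current_force(): force on the tool from outside, world axes, zero at the start.
- current_torque(): the same for the moment, N m.
- current_finger_gap(): finger opening in m.
- current_grip_force(): force on a finger pad.
Only numpy, scipy, OpenCV 4.12 (cv2) and the standard library are available. Lean on these libraries where they do the work, as an engineer would, in place of code of your own. Each camera call takes 0.05 s, during which the arm holds its last target. There are 200 camera calls.

## Working session

There is one attempt and no reset: what is moved stays moved. The work goes in short steps, each a Python script; the robot and the scene stay as the last script left them, time stands still between calls to the robot, and variables do not carry over. Pictures are saved under pics/ and viewed, at most 14 in all, crops included, and the job is handed in when it is done.

```bash
ls; mkdir -p pics; python3 - <<'E'
from bench import *
import cv2,numpy as np
for n in("scene","top"):
    c=capture(n); cv2.imwrite(f"pics/{n}0.png",c["image"]); np.savez(f"/tmp/{n}0.npz",**c)
    print(n,c["R"].round(3).tolist(),c["t"].round(3),c["intrinsics"].round(1).tolist())
    for q in["tier_mid","top_mid","bowl_mid","scoop_grip","tower_base","jar","box","cover","cover_rib","tumbler"]:
        print(q,[(np.round(d["xy"]).tolist(),round(d["conf"],2)) for d in spot_in(n,q)])
print(current_clock())
E
```

```text
pics
scene [[0.88, 0.475, -0.004], [0.258, -0.485, -0.836], [-0.4, 0.734, -0.549]] [-0.413 -0.084  1.361] [[478.4, 0.0, 321.8], [0.0, 478.4, 193.7], [0.0, 0.0, 1.0]]
tier_mid [([272.0, 242.0], 0.7)]
top_mid [([296.0, 213.0], 0.92), ([348.0, 204.0], 0.89)]
bowl_mid [([352.0, 166.0], 0.9)]
scoop_grip [([312.0, 190.0], 0.85), ([306.0, 155.0], 0.62)]
tower_base [([402.0, 193.0], 0.91)]
jar [([380.0, 229.0], 0.63)]
box [([247.0, 291.0], 0.82), ([312.0, 186.0], 0.71)]
cover [([248.0, 285.0], 0.56), ([382.0, 231.0], 0.31)]
cover_rib [([248.0, 284.0], 0.87), ([404.0, 194.0], 0.34)]
tumbler [([391.0, 136.0], 0.62)]
top [[0.019, -0.999, 0.027], [-0.981, -0.024, -0.194], [0.194, -0.022, -0.981]] [-0.028  0.474  1.029] [[387.9, 0.0, 321.6], [0.0, 387.9, 201.5], [0.0, 0.0, 1.0]]
tier_mid [([378.0, 216.0], 0.94)]
top_mid [([302.0, 187.0], 0.84), ([340.0, 216.0], 0.83)]
bowl_mid [([253.0, 204.0], 0.83)]
scoop_grip [([290.0, 224.0], 0.7), ([248.0, 253.0], 0.6)]
tower_base [([268.0, 152.0], 0.7)]
jar [([342.0, 140.0], 0.84)]
box [([434.0, 202.0], 0.92), ([338.0, 216.0], 0.71)]
cover [([438.0, 202.0], 0.9)]
cover_rib [([437.0, 198.0], 0.61)]
tumbler [([182.0, 185.0], 0.6), ([267.0, 148.0], 0.29)]
1.1
```

View pics/scene0.png

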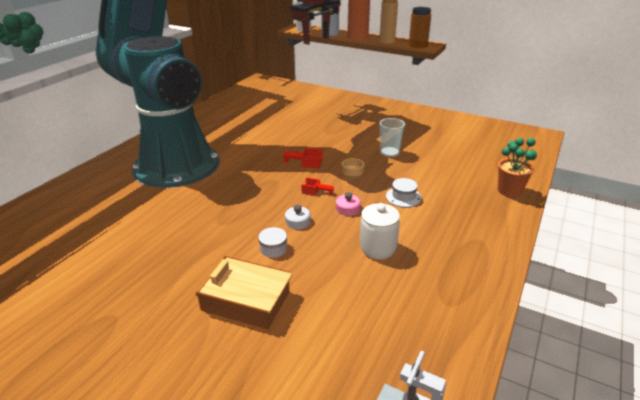

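View pics/top0.png

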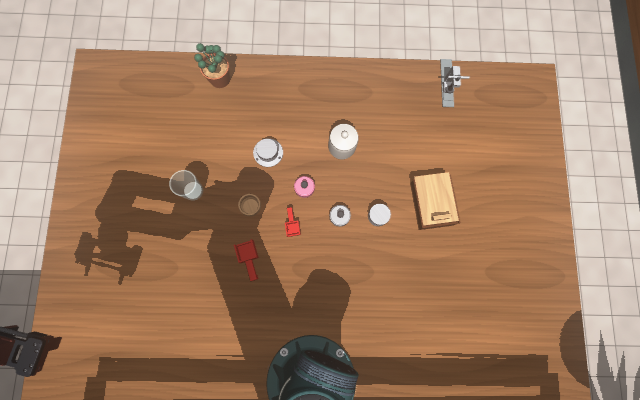

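The larger scoop lies at (247,258) in the top view and the smaller bright one, which is the one I want, at (292,222). The steel top is at (340,215), the pink look-alike at (304,186), the tier at (380,214), the bowl at (250,205), the base at (267,150), the jar at (343,140) and the box at (435,200).

```bash
cat > h.py <<'E'
from bench import *
import cv2,numpy as np
from scipy.optimize import least_squares
def cloud(c):
    z=c["range_z"]; v,u=np.indices(z.shape); K=c["intrinsics"]
    P=np.stack([(u-K[0,2])/K[0,0]*z,(v-K[1,2])/K[1,1]*z,z],-1)
    W=(P-c["t"])@c["R"]; W[z==0]=np.nan; return W
def sel(W,xy,r,z0,z1):
    p=W.reshape(-1,3); return p[(np.hypot(p[:,0]-xy[0],p[:,1]-xy[1])<r)&(p[:,2]>z0)&(p[:,2]<z1)]
def at(c,W,px):
    u,v=map(int,px); return np.nanmedian(W[v-2:v+3,u-2:u+3].reshape(-1,3),0)
E
python3 - <<'E'
from h import *
T=dict(tier=(380,214),top=(340,215),bowl=(250,205),base=(267,150),jar=(344,137),pink=(304,186),scoop=(292,222),big=(247,258),box=(435,200))
H=dict(tier=.036,top=.026,bowl=.036,base=.040,jar=.09,pink=.026)
cs={n:dict(np.load(f"/tmp/{n}0.npz")) for n in("top","scene")}; Ws={n:cloud(c) for n,c in cs.items()}
for k,px in T.items():
    g=at(cs["top"],Ws["top"],px); 
    for n,W in Ws.items():
        p=sel(W,g,.05 if k not in("box",) else .11,.006,.2)
        if k in H:
            q=p[(abs(p[:,2]-H[k])<.005)] if k!="jar" else p[p[:,2]>.03]
            if len(q)<5: print(k,n,len(p)); continue
            (cx,cy),r=cv2.minEnclosingCircle(q[:,:2].astype(np.float32)); print(k,n,len(q),q.mean(0).round(4),"mec",round(cx,4),round(cy,4),round(r,4),"zmax",p[:,2].max().round(4))
        else:
            q=p[abs(p[:,2]-.05)<.005] if k=="box" else p
            print(k,n,len(q),q.mean(0).round(4),cv2.minAreaRect(q[:,:2].astype(np.float32)),"zmax",p[:,2].max().round(4))
            if k=="box":
                r=p[p[:,2]>.06]; print("rib",len(r),r.mean(0),cv2.minAreaRect(r[:,:2].astype(np.float32)))
            elif k=="scoop": 
                for a,b in((.02,.022),(.022,.03)): 
                    r=p[(p[:,2]>a)&(p[:,2]<b)]; print(a,len(r),r.mean(0))
            if k!="box":
                r=p[p[:,2]>.012]; r=r.copy(); print("handle/cup pts z",np.histogram(r[:,2],8))
E
```

```text
tier top 363 [ 0.445  -0.1804  0.0367] mec 0.4456 -0.1809 0.0309 zmax 0.0433
tier scene 413 [ 0.4477 -0.1846  0.035 ] mec 0.4466 -0.183 0.0314 zmax 0.0383
top top 300 [ 0.4412 -0.0696  0.0265] mec 0.4424 -0.0698 0.0299 zmax 0.0494
top scene 245 [ 0.4469 -0.0782  0.0248] mec 0.4435 -0.0735 0.0296 zmax 0.047
bowl top 128 [0.4639 0.1842 0.0361] mec 0.4642 0.184 0.0311 zmax 0.0427
bowl scene 105 [0.4647 0.1817 0.0341] mec 0.4646 0.1832 0.0327 zmax 0.0377
base top 341 [0.6258 0.1427 0.0403] mec 0.6265 0.143 0.0308 zmax 0.0468
base scene 268 [0.628  0.1388 0.0388] mec 0.6286 0.1421 0.0329 zmax 0.0429
jar top 817 [ 0.6381 -0.0718  0.09  ] mec 0.6462 -0.0734 0.0406 zmax 0.1219
jar scene 1563 [ 0.6559 -0.0962  0.0768] mec 0.6487 -0.0775 0.0415 zmax 0.1195
pink top 282 [0.5225 0.0329 0.0263] mec 0.5244 0.0329 0.03 zmax 0.0486
pink scene 227 [0.5275 0.0248 0.0248] mec 0.5259 0.0301 0.0308 zmax 0.0455
scoop top 179 [0.4192 0.067  0.0193] ((0.41855335235595703, 0.0655551627278328), (0.07959678024053574, 0.07368922978639603), 39.83668518066406) zmax 0.0309
0.02 26 [0.43579705 0.06942287 0.02113982
[... 1260 characters left out ...]
54, 0.02484556,
       0.02805659, 0.03126762, 0.03447864, 0.03768967]))
box top 1800 [ 0.4905 -0.3348  0.0513] ((0.4878416955471039, -0.3363759219646454), (0.1473071575164795, 0.11037330329418182), 8.731035232543945) zmax 0.0765
rib 88 [ 0.43577514 -0.3419368   0.07051616] ((0.43655017018318176, -0.34303054213523865), (0.012102498672902584, 0.04867427051067352), 8.620716094970703)
box scene 3057 [ 0.4977 -0.3416  0.0496] ((0.48795488476753235, -0.33777526021003723), (0.1484106481075287, 0.11207447946071625), 8.779650688171387) zmax 0.0724
rib 182 [ 0.43956571 -0.34852259  0.06754306] ((0.4378138780593872, -0.34577101469039917), (0.012857300229370594, 0.05126558989286423), 9.057132720947266)
```

```bash
cat >> h.py <<'E'
def q(yaw): return [np.cos(yaw/2),np.sin(yaw/2),0,0]
def best(x,y,z,yaw):
    "yaw or yaw+pi, whichever turns the last joint least"
    c=[(abs(s[5]),w) for w in(yaw,yaw+np.pi) if (s:=inverse_kinematics([x,y,z],q(w))) is not None]
    return min(c)[1]
ZT=.17
def over(x,y,yaw,z=ZT): move_ptp([x,y,z],q(best(x,y,z,yaw)))
def down(z,rate=.15,**k):
    p=current_position(); return servo_line([p[0],p[1],z],rate=rate,**k)
def to(x,y,z,yaw=None,rate=.15,**k): return servo_line([x,y,z],None if yaw is None else q(best(x,y,z,yaw)),rate=rate,**k)
def stat(s=""): print(s,"t",round(current_clock(),1),"p",np.round(current_position(),4),"gap",round(current_finger_gap(),4),"F",np.round(current_force(),1),flush=True)
E
python3 - <<'E'
from h import *
print(current_orientation(), q(0))
for n,a in dict(tier=(.446,-.182,.006),top=(.443,-.0715,.004),bowl=(.4644,.1836,.006),scoop=(.44,.07,.002),base=(.6275,.1425,.044),mid=(.6375,.0335,.006),rib=(.437,-.344,.053),ribo=(.556,-.326,.053)).items():
    for w in(0,np.pi/2,np.pi,-np.pi/2):
        s=inverse_kinematics(list(a),q(w)); print(n,round(w,2),None if s is None else np.round(s,2))
E
```

```text
[ 1.12662730e-01  9.93633285e-01 -5.46245638e-05 -3.09689764e-05] [np.float64(1.0), np.float64(0.0), 0, 0]
tier 0 [-0.53  0.51  1.97 -0.    0.66  1.04]
tier 1.57 [-0.53  0.51  1.97 -0.    0.66 -0.53]
tier 3.14 [-0.53  0.51  1.97 -0.    0.66 -2.1 ]
tier -1.57 [-0.53  0.51  1.97 -0.    0.66  2.61]
top 0 [-0.31  0.49  2.04 -0.    0.61  1.26]
top 1.57 [-0.31  0.49  2.04 -0.    0.61 -0.31]
top 3.14 [-0.31  0.49  2.04 -0.    0.61 -1.88]
top -1.57 [-0.31  0.49  2.04 -0.    0.61  2.83]
bowl 0 [ 0.24  0.53  1.93 -0.    0.68  1.81]
bowl 1.57 [ 0.24  0.53  1.93 -0.    0.68  0.24]
bowl 3.14 [ 0.24  0.53  1.93 -0.    0.68 -1.33]
bowl -1.57 [ 0.24  0.53  1.93 -0.    0.68 -2.9 ]
scoop 0 [ 0.    0.49  2.05 -0.    0.6   1.57]
scoop 1.57 [ 0.    0.49  2.05 -0.    0.6   0.  ]
scoop 3.14 [ 0.    0.49  2.05 -0.    0.6  -1.57]
scoop -1.57 None
base 0 [ 0.12  0.61  1.58 -0.    0.96  1.69]
base 1.57 [ 0.12  0.61  1.58 -0.    0.96  0.12]
base 3.14 [ 0.12  0.61  1.58 -0.    0.96 -1.45]
base -1.57 None
mid 0 [-0.06  0.66  1.61 -0.    0.88  1.52]
mid 1.57 [-0.06  0.66  1.61 -0.    0.88 -0.06]
mid 3.14 [-0.06  0.66  1.61 -0.    0.88 -1.63]
mid -1.57 None
rib 0 [-0.79  0.5   1.77 -0.    0.86  0.78]
rib 1.57 [-0.79  0.5   1.77 -0.    0.86 -0.79]
rib 3.14 [-0.79  0.5   1.77 -0.    0.86 -2.36]
rib -1.57 [-0.79  0.5   1.77 -0.    0.86  2.35]
ribo 0 [-0.64  0.6   1.57 -0.    0.97  0.93]
ribo 1.57 [-0.64  0.6   1.57 -0.    0.97 -0.64]
ribo 3.14 [-0.64  0.6   1.57 -0.    0.97 -2.21]
ribo -1.57 [-0.64  0.6   1.57 -0.    0.97  2.5 ]
```

```bash
cat >> h.py <<'E'
def centre_grip(x,y,z,y1,y2,op=.088):
    over(x,y,y1,z+.08); move_gripper(op); down(z); move_gripper(.03); stat("sq1")
    move_gripper(op); move_ptp([x,y,z],q(best(x,y,z,y2))); move_gripper(.03); stat("sq2")
E
python3 - <<'E'
from h import *
over(.446,-.182,0); stat()
centre_grip(.446,-.182,.006,0,np.pi/2)
down(ZT,.25); stat("up")
over(.6275,.1425,np.pi/2); down(.060,.2); stat()
r=down(.043,.03,contact_N=4); stat(r)
E
```

```text
t 4.0 p [ 0.4463 -0.1815  0.17  ] gap 0.0878 F [-0.3 -0.6  0. ]
sq1 t 5.9 p [ 0.4477 -0.1828  0.0064] gap 0.0588 F [-1.1  0.6  6. ]
sq2 t 8.5 p [ 0.446 -0.182  0.006] gap 0.0587 F [ 1.1 -0.  -0.2]
up t 9.3 p [ 0.4452 -0.1815  0.1691] gap 0.0582 F [-0.1 -0.8 -1.1]
 t 11.4 p [0.6278 0.1406 0.0608] gap 0.0587 F [-0.3  0.1 -0.9]
True t 11.9 p [0.6281 0.1408 0.0455] gap 0.0584 F [ 0.5 -0.6  2.7]
```

```bash
python3 - <<'E'
s=open('h.py').read()
s=s.replace("p=current_position(); return","sleep(.25); p=current_position(); return")
open('h.py','w').write(s)
from h import *
for i in range(4): sleep(.15); stat()
B=(.6275,.1425)
to(*B,.051,rate=.05); sleep(.3); stat()
r=to(*B,.043,rate=.03,contact_N=4); sleep(.2); stat(r)
move_gripper(.088); stat(); to(*B,.11,rate=.2); over(.45,-.05,np.pi/2,.25)
for n in("top","scene"):
    c=capture(n);W=cloud(c);np.savez(f"/tmp/{n}1.npz",**c)
    p=sel(W,B,.05,.071,.081); (cx,cy),r=cv2.minEnclosingCircle(p[:,:2].astype(np.float32)); print(n,len(p),p.mean(0).round(4),"mec",cx,cy,r)
    p=sel(W,(.443,-.0715),.05,.021,.031); (cx,cy),r=cv2.minEnclosingCircle(p[:,:2].astype(np.float32)); print(n,len(p),p.mean(0).round(4),"topmec",cx,cy,r)
stat()
E
```

```text
t 12.1 p [0.628  0.1408 0.0455] gap 0.0588 F [0.9 0.6 2.9]
 t 12.2 p [0.628  0.1408 0.0455] gap 0.0588 F [1.8 0.3 3. ]
 t 12.4 p [0.628  0.1408 0.0455] gap 0.0589 F [1.7 1.  4.2]
 t 12.5 p [0.628  0.1408 0.0455] gap 0.0587 F [2.6 0.9 3.3]
 t 13.1 p [0.6271 0.1424 0.0507] gap 0.0588 F [ 0.  -0.5 -1.7]
True t 13.6 p [0.6279 0.1425 0.0448] gap 0.0589 F [ 1.1 -0.   2.9]
 t 14.2 p [0.6272 0.1425 0.0446] gap 0.0879 F [0.3 0.2 0.4]
top 366 [0.6258 0.1415 0.0765] mec 0.6263179779052734 0.1420382261276245 0.03098812699317932
top 2 [ 0.4665 -0.058   0.0255] topmec 0.4665037989616394 -0.05796106904745102 0.0014658261789008975
scene 278 [0.6274 0.1374 0.0749] mec 0.6263338327407837 0.1396494060754776 0.03284534439444542
scene 251 [ 0.4466 -0.0783  0.0247] topmec 0.4434097409248352 -0.07342444360256195 0.029541775584220886
 t 15.9 p [ 0.4506 -0.0494  0.2493] gap 0.0881 F [ 1.   0.4 -0.4]
```

```bash
cat >> h.py <<'E'
def up(xy,z=ZT): to(*xy,z,rate=.25)
def rim(n,c,xy,z0,z1,R=.05):
    p=sel(cloud(c),xy,R,z0,z1); (cx,cy),r=cv2.minEnclosingCircle(p[:,:2].astype(np.float32)); print(n,len(p),p.mean(0).round(4),"mec",round(cx,4),round(cy,4),round(r,4))
E
python3 - <<'E'
from h import *
B=(.6273,.1427); P=(.444,-.070)
centre_grip(*P,.005,0,np.pi/2); up(P,.19); stat("up")
over(*B,np.pi/2,.19); to(*B,.092,rate=.2); sleep(.3); stat()
r=to(*B,.078,rate=.03,contact_N=4); sleep(.2); stat(r)
move_gripper(.088); stat(); to(*B,.16,rate=.2)
over(.4644,.184,np.pi/2,.25)
for n in("top","scene"):
    c=capture(n);np.savez(f"/tmp/{n}2.npz",**c);cv2.imwrite(f"pics/{n}2.png",c["image"])
    rim(n+" top",c,B,.097,.107); rim(n+" jar",c,(.6485,-.074),.03,.2,.06)
stat()
E
```

```text
sq1 t 19.0 p [ 0.4444 -0.0701  0.0054] gap 0.059 F [-0.9 -0.5  6.4]
sq2 t 21.6 p [ 0.4439 -0.07    0.005 ] gap 0.0592 F [ 0.3 -0.2  0.1]
up t 22.5 p [ 0.443  -0.0697  0.189 ] gap 0.0593 F [-0.8 -0.  -1.8]
 t 24.5 p [0.6282 0.1428 0.0933] gap 0.0593 F [-0.3  0.9 -0.8]
True t 25.1 p [0.6272 0.1427 0.0805] gap 0.0597 F [0.9 0.4 0. ]
 t 25.8 p [0.6268 0.1427 0.0805] gap 0.0877 F [-0.2 -0.4 -0.1]
top top 312 [0.6233 0.1422 0.1021] mec 0.6253 0.1424 0.0304
top jar 826 [ 0.6379 -0.0719  0.0895] mec 0.6467 -0.0737 0.0407
scene top 208 [0.6284 0.134  0.1007] mec 0.6268 0.1384 0.0297
scene jar 1569 [ 0.6561 -0.0962  0.0766] mec 0.6497 -0.0785 0.0409
 t 27.2 p [0.4656 0.1837 0.2489] gap 0.0878 F [-0.3  0.2 -0.2]
```

```bash
python3 - <<'E'
from h import *
P=(.4654,.185); M=(.638,.0345)
centre_grip(*P,.006,0,np.pi/2); up(P); stat("up")
over(*M,np.pi/2+.09); to(*M,.02,rate=.2); sleep(.3); stat()
r=to(*M,.003,rate=.03,contact_N=4); sleep(.2); stat(r)
move_gripper(.088); stat(); to(*M,.17,rate=.2)
over(.45,-.15,np.pi/2,.25)
for n in("top","scene"):
    c=capture(n);np.savez(f"/tmp/{n}3.npz",**c);cv2.imwrite(f"pics/{n}3.png",c["image"])
    rim(n+" bowl",c,M,.031,.041); rim(n+" top",c,(.6273,.1427),.097,.107); rim(n+" jar",c,(.6485,-.074),.03,.2,.06)
    p=sel(cloud(c),(.42,.067),.055,.008,.035); print(len(p),cv2.minAreaRect(p[:,:2].astype(np.float32)),p.mean(0))
stat()
c=np.vstack
a=cv2.imread("pics/top3.png")[120:260,160:480]; b=cv2.imread("pics/scene3.png")[120:320,180:460]
cv2.imwrite("pics/c3.png",np.vstack([cv2.resize(a,(640,280)),cv2.resize(b,(448,320))[:,:640] if 0 else np.pad(cv2.resize(b,(448,320)),((0,0),(0,192),(0,0)))]))
s=np.load("/tmp/top3.npz")["image"][200:245,270:315]; cv2.imwrite("pics/scoop.png",cv2.resize(s,(450,450),interpolation=0))
E
```

```text
sq1 t 30.3 p [0.4659 0.1852 0.0066] gap 0.0621 F [-0.3 -0.8  6.7]
sq2 t 32.8 p [0.4653 0.185  0.006 ] gap 0.0615 F [-0.1  0.4  0.4]
up t 33.6 p [0.4645 0.1848 0.1691] gap 0.0613 F [-0.4  0.4 -1.3]
 t 35.8 p [0.6387 0.0345 0.021 ] gap 0.0612 F [ 0.1  0.  -0.9]
True t 36.4 p [0.6378 0.0345 0.0056] gap 0.0611 F [1.2 0.3 1. ]
 t 37.0 p [0.6373 0.0345 0.0056] gap 0.0878 F [-0.6  0.7 -0.1]
top bowl 118 [0.6353 0.0356 0.0358] mec 0.6363 0.0353 0.0318
top top 307 [0.6234 0.1419 0.1021] mec 0.6253 0.1426 0.03
top jar 821 [ 0.638  -0.0717  0.0899] mec 0.6462 -0.0734 0.0406
146 ((0.42212989926338196, 0.0667603462934494), (0.08006423711776733, 0.037667784839868546), 11.046817779541016) [0.42190333 0.06690678 0.02238395]
scene bowl 78 [0.6454 0.0471 0.034 ] mec 0.6373 0.0347 0.0308
scene top 217 [0.6287 0.1336 0.1007] mec 0.6277 0.137 0.03
scene jar 1576 [ 0.6562 -0.0962  0.0767] mec 0.6491 -0.0777 0.0416
286 ((0.4216751456260681, 0.062479209154844284), (0.0838237777352333, 0.04449421912431717), 5.50900936126709) [0.41732034 0.06136983 0.0179534 ]
 t 39.2 p [ 0.4509 -0.1494  0.2495] gap 0.0876 F [-0.1  0.5 -0.3]
```

View pics/c3.png

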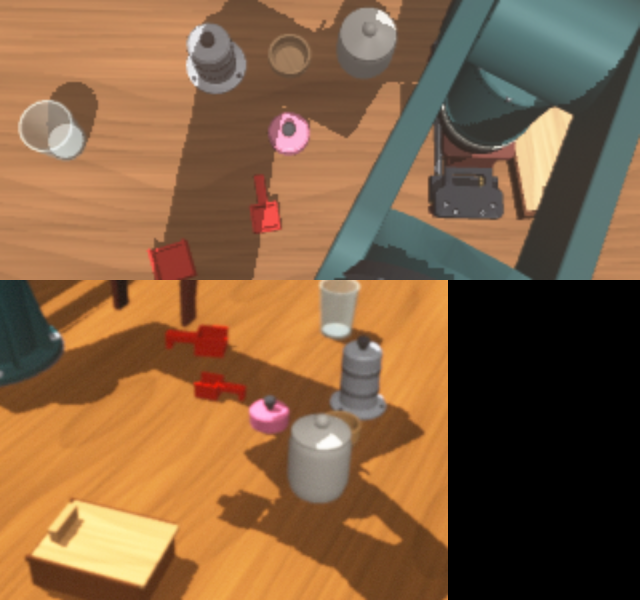

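View pics/scoop.png

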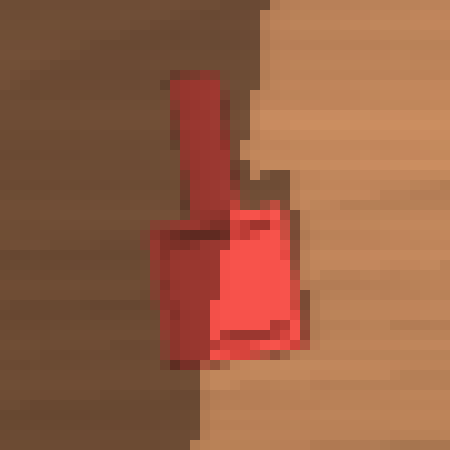

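The crops show the tower stacked, the bowl in line between it and the jar, and the pink top and tumbler untouched. In the scoop crop the handle runs from (197,75) to (215,215), with the cup below it. Next I'll open the cover.

```bash
python3 - <<'E'
from h import *
a=np.radians(8.7); d=np.array([np.cos(a),np.sin(a)]); R=np.array([.438,-.343])
over(*R,np.pi/2+a,.13); move_gripper(.05); sleep(.2); to(*R,.054,rate=.15,contact_N=8); stat("at")
move_gripper(0.0); sleep(.2); stat("grip")
p=np.array(current_position()); e=p[:2]+d*.125
r=to(*e,p[2],rate=.06,contact_N=12); stat(r)
q1=np.array(current_position()); print("slid",np.linalg.norm(q1[:2]-p[:2]))
move_gripper(.05); to(q1[0],q1[1],.17,rate=.25); over(.4,.0,0,.3)
c=capture("top");np.savez("/tmp/top4.npz",**c);cv2.imwrite("pics/top4.png",cv2.resize(c["image"][140:260,360:520],(640,480)))
W=cloud(c); p=sel(W,(.49,-.336),.3,.06,.08);print(len(p),p.mean(0),cv2.minAreaRect(p[:,:2].astype(np.float32)))
stat()
E
```

```text
at t 41.7 p [ 0.4382 -0.3433  0.0543] gap 0.0495 F [-0.5 -1.   0.1]
grip t 42.6 p [ 0.438  -0.3431  0.0542] gap 0.0115 F [-1.9  0.6  3.8]
True t 44.2 p [ 0.5477 -0.3261  0.0542] gap 0.0119 F [-1.6 -0.2  6.5]
slid 0.11097242235953028
88 [ 0.54548758 -0.32606914  0.07048269] ((0.5459837913513184, -0.3264140486717224), (0.012660306878387928, 0.04962708055973053), 9.745200157165527)
 t 47.6 p [ 4.002e-01 -3.000e-04  2.996e-01] gap 0.05 F [ 0.2 -0.6 -0.3]
```

View pics/top4.png

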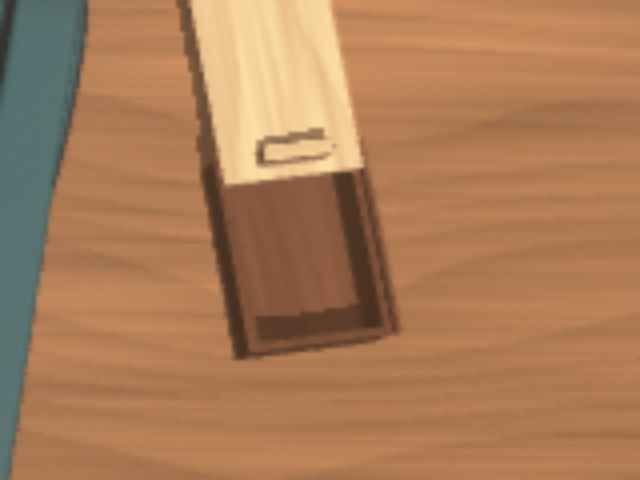

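The box is open, with its cavity spanning (230-385, 175-340) in the crop.

```bash
python3 - <<'E'
from h import *
a=np.radians(8.9); Q=q(a); d=np.array([np.cos(a),np.sin(a)]); S=(.4418,.0697)
G=np.array([.4854,-.3356])+.008*d
move_gripper(.04); move_ptp([*S,.1],Q); sleep(.25); stat()
r=servo_line([*S,.002],Q,rate=.08,contact_N=6); stat(r); 
move_gripper(0); sleep(.2); stat("grip"); z0=current_position()[2]
servo_line([*S,.17],Q,rate=.2); stat("up")
move_ptp([*G,.17],Q); sleep(.3); c=capture("scene"); cv2.imwrite("pics/hold.png",c["image"][150:350,150:400])
stat("over")
E
```

```text
t 49.1 p [0.4429 0.0693 0.1013] gap 0.0395 F [-0.4  0.2  0.3]
False t 50.5 p [0.4422 0.0697 0.0024] gap 0.0402 F [-0.6 -0.4  0.1]
grip t 51.2 p [0.4419 0.0697 0.0021] gap 0.0137 F [-0.6  0.2  4.7]
up t 52.2 p [0.4409 0.0697 0.1691] gap 0.014 F [-0.2  0.8 -0.8]
over t 54.0 p [ 0.4936 -0.3338  0.1702] gap 0.0137 F [0.5 0.1 0.1]
```

View pics/hold.png

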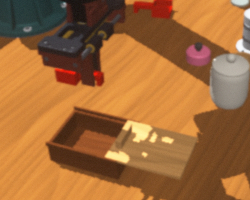

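The scoop is held level over the open box, cup at about (67,76) in the crop. Next I'll lower it and shut the cover.

```bash
python3 - <<'E'
from h import *
a=np.radians(8.9); Q=q(a); d=np.array([np.cos(a),np.sin(a)]); G=np.array([.4854,-.3356])+.008*d
servo_line([*G,.02],Q,rate=.12); sleep(.3); stat()
r=servo_line([*G,.0065],Q,rate=.03,contact_N=4); sleep(.2); stat(r)
move_gripper(.04); servo_line([*G,.17],Q,rate=.2); over(.4,.0,0,.3)
c=capture("top"); cv2.imwrite("pics/top5.png",cv2.resize(c["image"][140:260,360:520],(640,480)))
p=sel(cloud(c),G,.06,.02,.042); print("max z inside",len(p)); stat()
E
```

```text
t 55.7 p [ 0.4935 -0.3345  0.0204] gap 0.0138 F [ 0.4  0.2 -1. ]
True t 56.4 p [ 0.4933 -0.3344  0.0079] gap 0.0136 F [0.5 0.5 3.8]
max z inside 283
 t 59.4 p [ 0.4005 -0.0007  0.2996] gap 0.0398 F [ 1.  -0.7 -0. ]
```

View pics/top5.png

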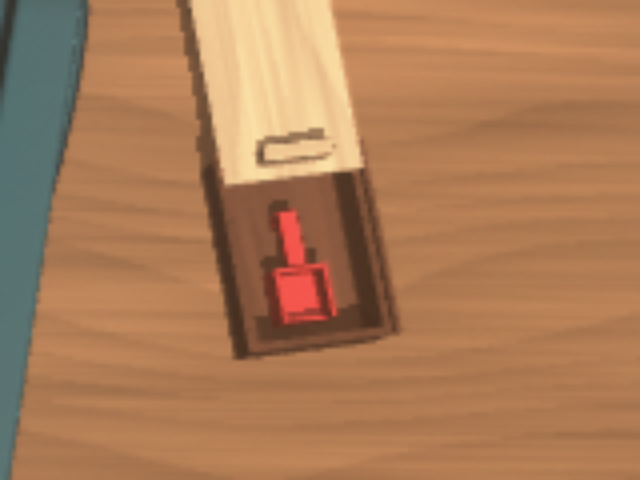

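The scoop lies flat inside the box, around (300,270) in the crop. Now I'll shut the cover.

```bash
python3 - <<'E'
from h import *
a=np.radians(8.8); d=np.array([np.cos(a),np.sin(a)]); R=np.array([.5477,-.3261])
over(*R,np.pi/2+a,.13); move_gripper(.05); sleep(.2); to(*R,.054,rate=.15,contact_N=8); stat("at")
move_gripper(0.0); sleep(.2); stat("grip")
p=np.array(current_position()); e=p[:2]-d*.126
r=to(*e,p[2],rate=.06,contact_N=14); stat(r)
q1=np.array(current_position()); print("slid",np.linalg.norm(q1[:2]-p[:2]))
if r:
    e=q1[:2]-d*.003; to(*e,p[2],rate=.02,contact_N=20); sleep(.3); stat("press")
q1=np.array(current_position()); print("slid",np.linalg.norm(q1[:2]-p[:2]))
move_gripper(.05); to(q1[0],q1[1],.17,rate=.25); over(.4,.0,0,.3)
for n in("top","scene"):
    c=capture(n);cv2.imwrite(f"pics/{n}6.png",c["image"])
    W=cloud(c); p=sel(W,(.49,-.336),.3,.06,.08);print(len(p),p.mean(0),cv2.minAreaRect(p[:,:2].astype(np.float32)))
    p=sel(W,(.49,-.336),.11,.02,.055);print(cv2.minAreaRect(p[:,:2].astype(np.float32)))
    rim(n+" bowl",c,(.638,.0345),.031,.041); rim(n+" top",c,(.6273,.1427),.097,.107); rim(n+" jar",c,(.6485,-.074),.03,.2,.06)
stat()
E
```

```text
at t 62.4 p [ 0.546  -0.3249  0.0509] gap 0.05 F [-0.2  0.   5.9]
grip t 63.3 p [ 0.5457 -0.325   0.0508] gap 0.0122 F [-1.1  0.   8.1]
True t 65.0 p [ 0.4308 -0.3427  0.0508] gap 0.0116 F [2.9 0.6 2.5]
slid 0.1162585955177207
press t 65.7 p [ 0.4307 -0.3429  0.0508] gap 0.012 F [13.4  6.  -0.3]
slid 0.11636786205319408
89 [ 0.44332248 -0.34181758  0.07070753] ((0.44384056329727173, -0.34233084321022034), (0.012171846814453602, 0.05147181823849678), 8.220296859741211)
((0.4916572570800781, -0.3361690640449524), (0.15456140041351318, 0.11082922667264938), 8.800113677978516)
top bowl 0 [nan nan nan] mec 0.0 0.0 0.0
top top 82 [0.627  0.1623 0.1022] mec 0.6277 0.1584 0.0252
top jar 0 [nan nan nan] mec 0.0 0.0 0.0
441 [ 0.56342414 -0.21054754  0.06941023] ((0.5386973023414612, -0.2173623889684677), (0.35528743267059326, 0.06774254888296127), 49.41920852661133)
((0.4917934536933899, -0.3368965685367584), (0.15566153824329376, 0.11257149279117584), 8.97420883178711)
scene bowl 75 [0.6452 0.047  0.0343] mec 0.6377 0.0341 0.0312
scene top 204 [0.6279 0.1342 0.1008] mec 0.6273 0.1388 0.0298
scene jar 1576 [ 0.6561 -0.0961  0.0766] mec 0.6498 -0.0783 0.0416
 t 69.2 p [ 4.000e-01 -3.000e-04  2.997e-01] gap 0.05 F [0.5 0.1 0. ]h.py:28: RuntimeWarning: Mean of empty slice.
  p=sel(cloud(c),xy,R,z0,z1); (cx,cy),r=cv2.minEnclosingCircle(p[:,:2].astype(np.float32)); print(n,len(p),p.mean(0).round(4),"mec",round(cx,4),round(cy,4),round(r,4))
  ret = um.true_divide(
```

View pics/scene6.png

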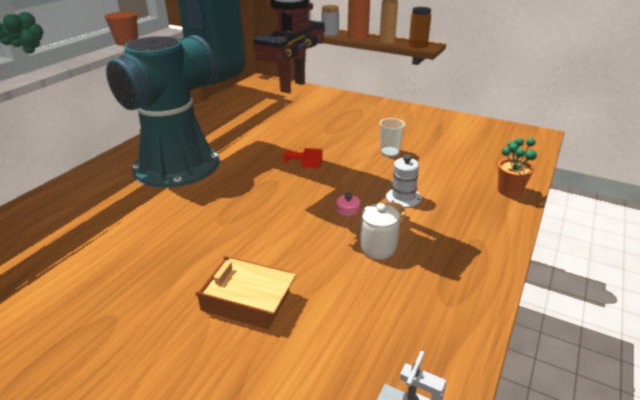

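The cover was shut, but it is now about 13 mm open with the rib at (222,271). The fingertips were resting on the cover and dragged it as they opened. I'll redo it with the fingers 5 mm higher.

```bash
python3 - <<'E'
from h import *
a=np.radians(8.8); d=np.array([np.cos(a),np.sin(a)]); R=np.array([.4446,-.3411])
over(*R,np.pi/2+a,.13); move_gripper(.05); sleep(.3); to(*R,.056,rate=.08); sleep(.3); stat("at")
move_gripper(0.0); sleep(.2); stat("grip")
p=np.array(current_position()); e=p[:2]-d*.022
r=to(*e,.056,rate=.03,contact_N=15); sleep(.2); stat(r)
q1=np.array(current_position()); print("slid",np.linalg.norm(q1[:2]-p[:2]))
to(q1[0],q1[1],.0565,rate=.02)
move_gripper(.03); stat("rel"); to(q1[0],q1[1],.17,rate=.2); over(.4,.35,0,.3)
for n in("top","scene"):
    c=capture(n);cv2.imwrite(f"pics/{n}7.png",c["image"])
    W=cloud(c); p=sel(W,(.49,-.336),.1,.06,.08);print(len(p),p.mean(0),cv2.minAreaRect(p[:,:2].astype(np.float32)))
    p=sel(W,(.49,-.336),.11,.02,.055);print(cv2.minAreaRect(p[:,:2].astype(np.float32)))
    rim(n+" bowl",c,(.638,.0345),.031,.041); rim(n+" top",c,(.6273,.1427),.097,.107); rim(n+" jar",c,(.6485,-.074),.03,.2,.06)
stat()
E
```

```text
at t 73.0 p [ 0.4448 -0.3413  0.0564] gap 0.0501 F [-0.9  0.3 -0.6]
grip t 73.9 p [ 0.4446 -0.3411  0.056 ] gap 0.012 F [-0.3 -0.2 -0.7]
True t 74.7 p [ 0.4309 -0.3432  0.0559] gap 0.0118 F [0.9 0.3 5. ]
slid 0.013831400729275087
rel t 75.4 p [ 0.4309 -0.3432  0.0566] gap 0.0303 F [ 0.1  0.1 -0.4]
93 [ 0.42936645 -0.34333778  0.07062531] ((0.4298766553401947, -0.3444370627403259), (0.012090017087757587, 0.050153329968452454), 8.480596542358398)
((0.48444125056266785, -0.3362521231174469), (0.14072257280349731, 0.11028256267309189), 8.805188179016113)
top bowl 118 [0.6352 0.0352 0.0357] mec 0.636 0.0349 0.0312
top top 311 [0.6234 0.1422 0.1021] mec 0.6257 0.1427 0.0302
top jar 820 [ 0.638  -0.0718  0.0899] mec 0.6467 -0.0741 0.0412
184 [ 0.43337146 -0.34992933  0.06753666] ((0.43162813782691956, -0.3475326895713806), (0.013186996802687645, 0.05073487386107445), 9.415087699890137)
((0.4849293828010559, -0.3389202058315277), (0.14266666769981384, 0.11199747771024704), 8.505731582641602)
scene bowl 75 [0.6455 0.0464 0.0344] mec 0.6387 0.0349 0.0296
scene top 215 [0.6288 0.1339 0.1006] mec 0.6269 0.1382 0.03
scene jar 1572 [ 0.6561 -0.0962  0.0767] mec 0.649 -0.0783 0.0418
 t 78.7 p [0.4005 0.3494 0.2998] gap 0.0302 F [-1.1 -0.2 -0.6]
```

View pics/top7.png

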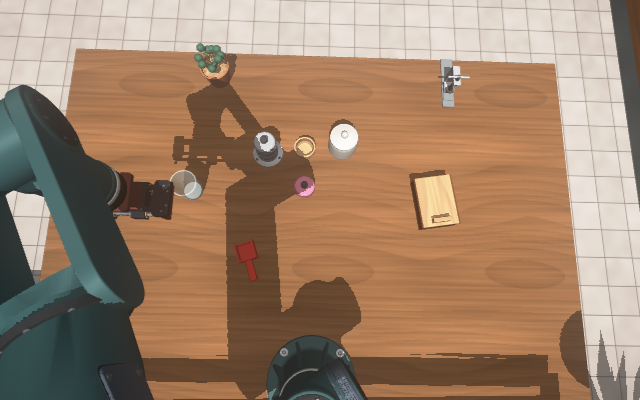

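The cover is shut at (437,201), with an outline of 141 mm. The tower, bowl at (305,147) and jar at (343,139) line up, and the tumbler hasn't moved.

```bash
python3 -c "
from bench import *
sleep(.3); print(close_job())"
```

```text
the job is handed in; nothing more can be done
None
```

I've handed the job in at about 79 s of the 131 s allowed: the tower is rebuilt, the bowl stands half-way between it and the jar, and the scoop is in the box with the cover fully shut; the cover took two goes because the fingers dragged it 13 mm open after the first shut.

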